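Clear the terrain away into the lift-up locker

TASK

Set the rock outcrop that stands in front of the locker's handle onto the chessboard, then raise the locker's lift-up door until its stay locks and it stays up by itself. Put every ruined wall section from the crate into the locker, leaving the two rock outcrops in the crate, then press the release pad to unlock the stay and let the door sink fully shut, with the outcrop still on the chessboard. Do not slam the door, and leave the dish alone.

Things in the scene. Friction and masses are not known exactly. Their poses are not given: they have to be found in the camera images.
- rock_center (a point): Centre (36 mm up) of a loose brown resin rock outcrop, 52 x 46 x 72 mm tall (x, y, z), standing close in front of the locker's door handle. Lower 46 mm: block 52 (x) x 46 (y); above it a narrower lump 34 x 34 x 26 mm. About 200 g.
- board: Wooden chessboard 170 x 170 mm, 16 mm thick, lying on the table, fixed. Origin: centre of its underside; x and y along its edges, z up.
- locker: Low plywood locker with a sloping lift-up door, fixed, 160 (x) x 320 (y) mm. Origin: centre of its underside; x from its front to its back (away from the robot), y to its left, z up. Inside: floor 8 mm above the table, x -68 to +67, y -152 to +152 mm; front wall 76 mm high; open above when the door is up. Hinge at x +75, z 135 mm. Door shut: 75 mm of room over the floor at the front.
- door (a joint): Angle of the lift-up door, rad: 0 shut (sloping 20 degrees down to the front), growing as it is raised about its rear hinge; stop at 2.02. Raised past about 1.95 and let back, its stay locks it at about 1.9, near upright. Not locked, it sinks shut slowly by itself on its damper (about 2 to 4 s from the top, at most about 1.5 rad/s). Raising takes a few N at the handle.
- door_hinge (a point): Point on the door's hinge axis (along the locker's y), at the middle of the door's width. The door is 330 wide, 160 long from hinge to edge, 12 mm thick, 400 g.
- door_handle (a point): Middle of the handle: a round steel bar 12 mm thick, 120 mm long, parallel to the hinge, 50 mm beyond the door's free edge, joined to it by a bar at each end; 205 mm from the hinge axis. About 70 mm above the table when shut, 340 mm when up. Can be pinched from above across the bar, and turns between the pads as the door swings.
- release (a joint): Travel of the stay's release pad, m: 0 up, 0.014 fully down. A spring (2 N, rising to 6 N) brings it back. Down past about 0.008 the stay lets go; keep it down until the door has sunk by about 0.15 rad. It dips by itself as the door is raised past it.
- release_pad (a point): Centre of the top face of the release pad, a flat aluminium pad 44 x 44 mm beside the locker's left side towards the front, about 130 mm above the table. Pressed straight down.
- crate: Low open wooden crate 230 (x) x 290 (y) x 35 mm high, walls and floor 6 mm, fixed on the table. Origin: centre of its underside, z up. It holds ruined wall sections and two rock outcrops, mixed, all standing on its floor.
- dish: White ceramic dish, 80 mm across, 22 mm high; origin: centre of its underside. Bystander.
- wall0_center (a point): Centre (23 mm above its underside) of a loose resin ruined wall section (there are two to four; an absent one reads None from the start): a straight wall 80 long (x), 24 thick (y), 46 mm tall (z), the middle 36 mm of its length only 32 mm tall between two end battlements. About 120 g. Starts in the crate.
- wall1_center (a point): Centre (23 mm above its underside) of a loose resin ruined wall section (there are two to four; an absent one reads None from the start): a straight wall 80 long (x), 24 thick (y), 46 mm tall (z), the middle 36 mm of its length only 32 mm tall between two end battlements. About 120 g. Starts in the crate.
- wall2_center (a point): Centre (23 mm above its underside) of a loose resin ruined wall section (there are two to four; an absent one reads None from the start): a straight wall 80 long (x), 24 thick (y), 46 mm tall (z), the middle 36 mm of its length only 32 mm tall between two end battlements. About 120 g. Starts in the crate.
- wall3_center (a point): Centre (23 mm above its underside) of a loose resin ruined wall section (there are two to four; an absent one reads None from the start): a straight wall 80 long (x), 24 thick (y), 46 mm tall (z), the middle 36 mm of its length only 32 mm tall between two end battlements. About 120 g. Starts in the crate.
- outcrop0_center (a point): Centre (20 mm up) of a loose low rock outcrop lump, 56 x 40 x 40 mm, in the crate; it stays there.
- outcrop1_center (a point): Centre (20 mm up) of a loose low rock outcrop lump, 56 x 40 x 40 mm, in the crate; it stays there.
Things that resemble listed ones, but are neither listed nor needed, are in the scene too. Leave any purple or turquoise look-alike of the part that bears outcrop0_center alone.

How it is judged:
By the outcome, as a careful person would: the job done as asked, in the order asked, and still so for the second after the job is handed in, with the robot touching nothing.
Of wall0, wall1, wall2, wall3 only 2 to 4 are there at a start; the rules pass over those that are not, and their reading is None.
At some moment in a run one of rock may be knocked a few centimetres aside while the robot is not near it.
Once in a run the grip may slacken for a moment while it holds something.
It also fails if it takes over 210 s, if anything falls off the work surface, if the arm or the gripper's body presses on something with over 40 N, if the wrist force passes 120 N, or if a joint passes its speed limit or range.

ROBOT

A 7-joint arm with a two-finger parallel gripper is mounted at the origin on the work surface. World frame = base frame: x ahead of the robot, y to its left, z up, the work surface at z = 0. Lengths are in m, angles in rad, forces in N, time in s.
With the tool pointing down it reaches from about 0.4 to 0.85 m from the base axis. Payload 4.5 kg.
Tool frame: the origin (TCP) lies on the centre line of the jaws, within the pads' length; the fingertips stand 8 mm ahead of it and the grasp point (between the pads) lies 11 mm behind it; z points along the fingers, x is the direction in which the jaws open and shut, and the axes are right-handed (so a half turn about z gives the same grasp; the last joint's range is limited). The gripper opens to 88 mm and grips with 3 to 60 N. Pads are 18 mm wide; open, the fingers measure 123 mm over their backs; the gripper's body (75 mm by 187 mm) begins 45 mm behind the grasp point.
Start: joints at [1.18, 0.689, -0.195, 1.565, 0.157, 0.902, -0.215], TCP at [0.258, -0.569, 0.247] pointing down, gripper open.
Joint ranges: [-3.01, 3.01], [-0.46, 2.08], [-1.47, 1.51], [0.13, 2.56], [-1, 4.14], [0.04, 2.09], [-2.66, 2.66]. Speed limits (rad/s): [2.57, 2.57, 3.14, 3.14, 3.14, 3.14, 3.14].

INTERFACE

Orientations are given as a unit quaternion [x, y, z, w].
In Python, from plant import r gives the robot as it stands.
- The arm moves only by the shell command python3 -m pendant 'ROWS' [FORCE]. ROWS is JSON, a list of rows, each a list of 3 entries, a list of its own where there are three numbers: the turn, a rotation vector about the tool's x, y, z in rad, then the shift along the tool's x, y, z in m, then the opening, from 0 (shut) to 1 (fully open). In form: [[[wx, wy, wz], [tx, ty, tz], claw], ...]. A call has 1 to 10 rows; each row is the pose to reach, as a shift and turn from the pose commanded when the call began, along the tool's axes at that moment; what a row does not reach only later rows make up. A row lasts 1/10 s, in which the tool goes at most 50 mm and 8.59 degrees, less where a joint would pass 70% of its speed; a pose out of reach is approached as far as the arm can. A call with a gripper value outside its range is refused whole. The fingers move at their own pace and stop on an object; FORCE is the grip in N (left out, the last holds). Time passes only in rows, so rows that repeat a pose let the fingers close. It gives the time, the measured TCP pose, the force and the opening at its end, in the units of the state.
- r.get_state(): the state, without advancing time (a new reading comes with each control period).
- r.snapshot(name): name is "side" or "top"; returns a dict with "image" (384x512x3 uint8, red, green, blue), "mtx" (3x3 intrinsics, pixels), "dist" ([k1, k2, p1, p2, k3] as OpenCV has them; the pictures are not rectified), "R" (3x3) and "t" (3): a world point X has camera coordinates R X + t. Camera axes: x right, y down, z forward; pixel columns grow to the right and rows downward; lengths in m; the calibration is good to about 2 mm. A picture is of the moment at which its call begins. There is no depth.
- r.finish_job(): hands the job in, once; it reports no verdict.
The state is a dict: "clock": time; "q": joint angles; "qd": joint speeds; "joint_torque": joint torques, N m; "tool_pos": TCP position; "eef_rot": TCP orientation; "contact_force": force on the tool from outside, world axes, zero at the start; "moment": the same for the moment, N m; "opening": opening from 0.0 (shut) to 1.0 (fully open).
Only numpy, scipy, OpenCV 4.12 (cv2) and the standard library are available. Lean on these libraries where they do the work, as an engineer would, in place of code of your own. Each camera call takes 0.05 s, during which the arm holds its last target. There are 200 camera calls.

## Working session

There is one attempt and no reset: what is moved stays moved. The work goes in short steps, Python scripts to look and compute and a shell command to move; the robot and the scene stay as the last step left them, time stands still between calls to the robot, and variables do not carry over. Pictures are saved under pics/ and viewed, about 12 in all and at most 16, crops included, and the job is handed in when it is done.

```bash
ls; mkdir -p pics; cat > h.py <<'E'
import numpy as np, cv2
from plant import r
from scipy.spatial.transform import Rotation as Ro
def snap(n,f=None):
    s=r.snapshot(n)
    if f: cv2.imwrite('pics/'+f,s['image'][:,:,::-1])
    return s
def ray(s,px):
    u=cv2.undistortPoints(np.array([[px]],float),np.array(s['mtx']),np.array(s['dist']))[0,0]
    R=np.array(s['R']);t=np.array(s['t'])
    return -R.T@t, R.T@np.array([u[0],u[1],1])
def onz(s,px,z):
    o,d=ray(s,px); return (o+d*(z-o[2])/d[2]).round(4)
def tri(s1,p1,s2,p2):
    o1,d1=ray(s1,p1);o2,d2=ray(s2,p2)
    a=np.linalg.lstsq(np.c_[d1,-d2],o2-o1,rcond=None)[0]
    A=o1+a[0]*d1;B=o2+a[1]*d2
    return ((A+B)/2).round(4),round(float(np.linalg.norm(A-B)),4)
def proj(s,X):
    R=np.array(s['R']);return cv2.projectPoints(np.array([X],float),cv2.Rodrigues(R)[0],np.array(s['t'],float),np.array(s['mtx']),np.array(s['dist']))[0][0,0].round(1)
def go(X,yaw=None):
    "delta in tool axes; yaw = desired angle of tool x axis in world (mod pi), tool down"
    st=r.get_state();p=np.array(st['tool_pos']);R=Ro.from_quat(st['eef_rot'])
    out=R.inv().apply(np.array(X)-p)
    w=None
    if yaw is not None:
        ax=R.as_matrix()[:,0];cur=np.arctan2(ax[1],ax[0]);d=(yaw-cur+np.pi/2)%np.pi-np.pi/2
        T=Ro.from_matrix(np.c_[[np.cos(cur+d),np.sin(cur+d),0],[np.sin(cur+d),-np.cos(cur+d),0],[0,0,-1]])
        w=(R.inv()*T).as_rotvec().round(3)
    print('shift',out.round(4),'turn',w,'q7',round(st['q'][6],3))
E
python3 - <<'E'
from h import *
a=snap('top','top0.png');b=snap('side','side0.png')
for s in (a,b): print(-np.array(s['R']).T@np.array(s['t']))
st=r.get_state();print(st); print(Ro.from_quat(st['eef_rot']).as_matrix().round(3))
E
```

```text
pics
[ 0.36573496 -0.11058655  1.49358618]
[0.01435338 0.83439947 1.10984903]
{'clock': 0.1, 'q': array([ 1.17980646,  0.68992907, -0.19451388,  1.56619506,  0.15734789,
        0.90247776, -0.21511163]), 'qd': array([ 0.00122564, -0.00086115, -0.00178843, -0.00275624,  0.00075194,
       -0.00061381,  0.00039484]), 'joint_torque': array([-3.36958292e-03, -5.28504968e+01, -1.27127822e+00, -1.53838384e+01,
       -5.25069726e-02,  2.01526513e-03,  2.37943698e-05]), 'tool_pos': array([ 0.2573138 , -0.56899665,  0.24598397]), 'eef_rot': array([ 8.40299057e-01, -5.42122536e-01, -7.16150449e-04, -3.72316562e-04]), 'contact_force': array([ 0.04710161, -0.95357159, -0.44238387]), 'moment': array([ 0.00850597, -0.01173401,  0.00240714]), 'opening': 1.0008622247240764}
[[ 0.412 -0.911 -0.001]
 [-0.911 -0.412  0.001]
 [-0.002  0.    -1.   ]]
```

View pics/top0.png

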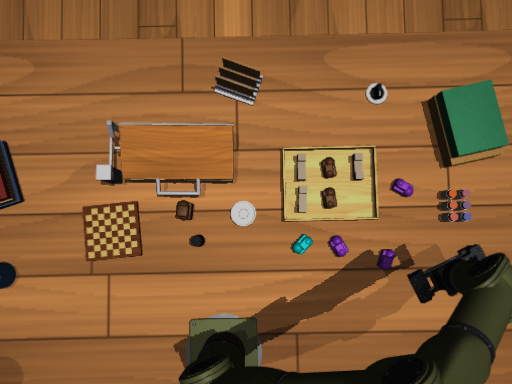

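View pics/side0.png

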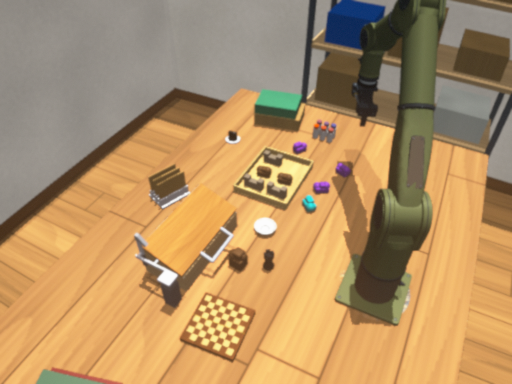

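The top view (up = +x, left = +y) shows the board at about (112,230), the rock at (185,210), the handle at (178,189) and the release pad at (105,172). In the crate are three walls at (301,166), (301,199) and (357,166), and outcrops at (329,167) and (329,197). I'll enlarge a crop to measure more closely.

```bash
python3 - <<'E'
from h import *
a=snap('top');im=a['image']
c=im[110:265,75:385]; c=cv2.resize(c,None,fx=2.58,fy=2.58,interpolation=cv2.INTER_CUBIC);cv2.imwrite('pics/c0.png',c[:,:,::-1])
def P(n,px,z): print(n,onz(a,px,z))
P('rock',(185,210),.05);P('board',(112,230),.016);P('handleL',(158,192),.07);P('handleR',(199,192),.07);P('pad',(105,172),.13)
for c in [(281,148),(376,146),(378,220),(283,221)]:P('crate',c,.035)
P('dish',(243,213),.02)
hsv=cv2.cvtColor(im,cv2.COLOR_RGB2HSV)
# crate contents: differ from yellow floor: low saturation=walls ; dark = outcrops
sub=np.zeros(im.shape[:2],bool);sub[152:217,287:373]=1
for n,m in (('wall',(hsv[...,1]<70)&sub),('outc',(hsv[...,2]<90)&(hsv[...,1]>=70)&sub)):
    k,l,st,ce=cv2.connectedComponentsWithStats(m.astype(np.uint8))
    for i in range(1,k):
        if st[i,4]>40:
            print(n,st[i],ce[i].round(1),cv2.minAreaRect(np.argwhere(l==i)[:,::-1].astype(np.float32)),onz(a,ce[i],.04+.02))
E
```

```text
rock [0.4366 0.108  0.05  ]
board [0.3807 0.3394 0.016 ]
handleL [0.4914 0.1858 0.07  ]
handleR [0.4891 0.0625 0.07  ]
pad [0.5471 0.3261 0.13  ]
crate [ 0.6246 -0.1896  0.035 ]
crate [ 0.625  -0.4844  0.035 ]
crate [ 0.3956 -0.4812  0.035 ]
crate [ 0.3979 -0.1904  0.035 ]
dish [ 0.4253 -0.0676  0.02  ]
wall [354 153   9  26 204] [357.8 165.9] ((358.0, 165.5), (25.0, 8.0), 90.0) [ 0.5603 -0.4204  0.06  ]
wall [298 154   8  26 187] [301.1 166.7] ((301.5, 166.5), (25.0, 7.0), 90.0) [ 0.5613 -0.2482  0.06  ]
wall [298 186   9  26 191] [302.1 198.3] ((301.89501953125, 198.49447631835938), (7.515913486480713, 25.280799865722656), 3.012787342071533) [ 0.4649 -0.2484  0.06  ]
outc [296 155   9  26  48] [297.3 171.1] ((296.7908020019531, 168.53857421875), (25.961509704589844, 7.703711986541748), 74.35775756835938) [ 0.548  -0.2363  0.06  ]
outc [351 154  11  27  73] [353.4 168.9] ((353.21197509765625, 167.6963653564453), (26.329326629638672, 8.318902969360352), 73.0724868774414) [ 0.5515 -0.4069  0.06  ]
outc [321 157  15  21 193] [327.4 167.5] ((327.65576171875, 167.21310424804688), (20.280006408691406, 13.218217849731445), 84.80557250976562) [ 0.5575 -0.328   0.06  ]
outc [321 188  16  21 200] [327.9 197.9] ((328.4729919433594, 197.8378448486328), (20.2210750579834, 13.480716705322266), 80.53767395019531) [ 0.4646 -0.3265  0.06  ]
```

View pics/c0.png

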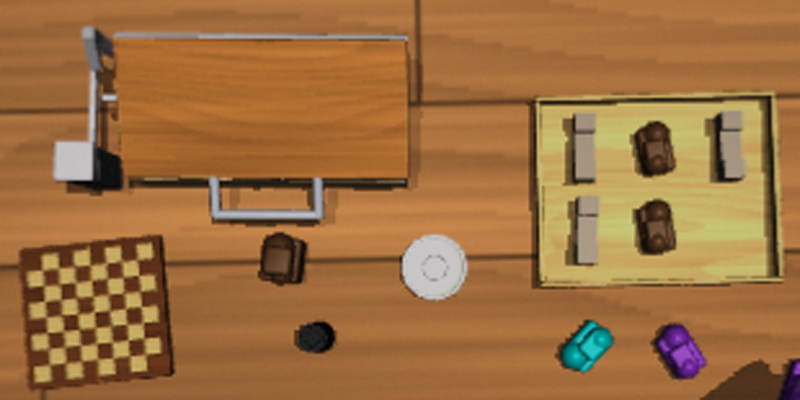

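The crop confirms three walls, all long in x, two outcrops, and a grasp at the handle that is clear once the rock is gone. Next I'll fix the rock pose, check the hinge and work out the first moves.

```bash
python3 - <<'E'
from h import *
a=snap('top');b=snap('side')
hs=cv2.cvtColor(a['image'],cv2.COLOR_RGB2HSV)
for s,box in ((a,(198,225,172,200)),(b,(242,275,224,252))):
    v=cv2.cvtColor(s['image'],cv2.COLOR_RGB2HSV)[...,2]; m=np.zeros_like(v);y0,y1,x0,x1=box
    m[y0:y1,x0:x1]=v[y0:y1,x0:x1]<100
    k,l,st,ce=cv2.connectedComponentsWithStats(m);i=1+st[1:,4].argmax()
    print(st[i],ce[i].round(1),cv2.minAreaRect(np.argwhere(l==i)[:,::-1].astype(np.float32)))
    s['c']=ce[i]
print('rock tri',tri(a,a['c'],b,b['c']), 'hinge proj',proj(a,[.683,.124,.135]),proj(a,[.683,.284,.135]),proj(b,[.683,.284,.135]),
 'handle side',proj(b,[.49,.184,.07]),proj(b,[.49,.064,.07]),'pad',proj(b,[.547,.326,.13]))
go([.48,-.25,.22],np.pi/2); go([.434,.108,.2],np.pi/2)
E
```

```text
[172 200  26  21 293] [184.2 210.2] ((184.58824157714844, 210.85293579101562), (21.43732452392578, 21.09432601928711), 30.963754653930664)
[230 255  17  16 169] [237.1 262.1] ((236.95413208007812, 262.48626708984375), (17.04930877685547, 13.218002319335938), 16.699243545532227)
rock tri (array([0.4379, 0.1161, 0.0142]), 0.0003) hinge proj [174.5 124.1] [119.3 125.1] [140.5 247.3] handle side [212.1 260.6] [230.7 235.2] pad [168.7 275.2]
shift [-0.1991 -0.3343  0.0265] turn [0.    0.001 0.425] q7 -0.215
shift [-0.5442 -0.44    0.0468] turn [0.    0.001 0.425] q7 -0.215
```

```bash
python3 -m pendant '[[[0,0,0.42],[-0.2,-0.334,0.02],1],[[0,0,0.42],[-0.2,-0.334,0.02],1],[[0,0,0.42],[-0.2,-0.334,0.02],1],[[0,0,0.42],[-0.2,-0.334,0.02],1],[[0,0,0.42],[-0.2,-0.334,0.02],1],[[0,0,0.42],[-0.2,-0.334,0.02],1],[[0,0,0.42],[-0.2,-0.334,0.02],1],[[0,0,0.42],[-0.2,-0.334,0.02],1],[[0,0,0.42],[-0.2,-0.334,0.02],1],[[0,0,0.42],[-0.2,-0.334,0.02],1]]' 20
python3 - <<'E'
from h import *
go([.434,.11,.2],np.pi/2)
a=snap('top');b=snap('side')
for s,x0,y0,x1,y1,f in((b,210,230,270,275,6),):
    cv2.imwrite('pics/rk.png',cv2.resize(s['image'][y0:y1,x0:x1],None,fx=8,fy=8,interpolation=cv2.INTER_CUBIC)[:,:,::-1])
for X in ([.437,.11,.0],[.437,.11,.072]): print(proj(a,X),proj(b,X))
E
```

```text
clock: 1.25
tool_pos: [0.4799, -0.2487, 0.2266]
eef_rot: [0.71, -0.704, -0.0, 0.0]
contact_force: [-0.5, -0.0, -0.3]
opening: 1.001
shift [-0.359   0.0432  0.0266] turn [ 0.    -0.     0.007] q7 -1.193
[186.8 210.6] [238.4 263.5]
[183.2 209.6] [237.9 250. ]
```

View pics/rk.png

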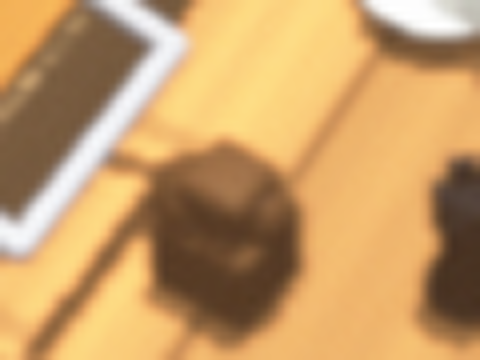

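The rock matches the estimate (0.437, 0.11), with its centre at crop (228,240). Moving over it and then down.

```bash
python3 -m pendant '[[[0,0,0],[-0.359,0.043,0.02],1],[[0,0,0],[-0.359,0.043,0.02],1],[[0,0,0],[-0.359,0.043,0.02],1],[[0,0,0],[-0.359,0.043,0.02],1],[[0,0,0],[-0.359,0.043,0.02],1],[[0,0,0],[-0.359,0.043,0.02],1],[[0,0,0],[-0.359,0.043,0.02],1],[[0,0,0],[-0.359,0.043,0.02],1],[[0,0,0],[-0.359,0.043,0.02],1],[[0,0,0],[-0.359,0.043,0.02],1]]' 20
python3 - <<'E'
from h import *
go([.434,.11,.026],np.pi/2)
a=snap('top','t1.png');cv2.imwrite('pics/t1.png',cv2.resize(a['image'][170:260,80:260],None,fx=4,fy=4)[:,:,::-1])
b=snap('side');cv2.imwrite('pics/s1.png',cv2.resize(b['image'][200:320,160:320],None,fx=4,fy=4)[:,:,::-1])
E
```

```text
clock: 2.35
tool_pos: [0.4352, 0.1066, 0.2068]
eef_rot: [0.708, -0.707, 0.001, 0.0]
contact_force: [0.1, -1.4, -0.3]
opening: 0.996
shift [-0.0036  0.0012  0.1808] turn [-0.    -0.002  0.001] q7 -1.851
```

View pics/s1.png

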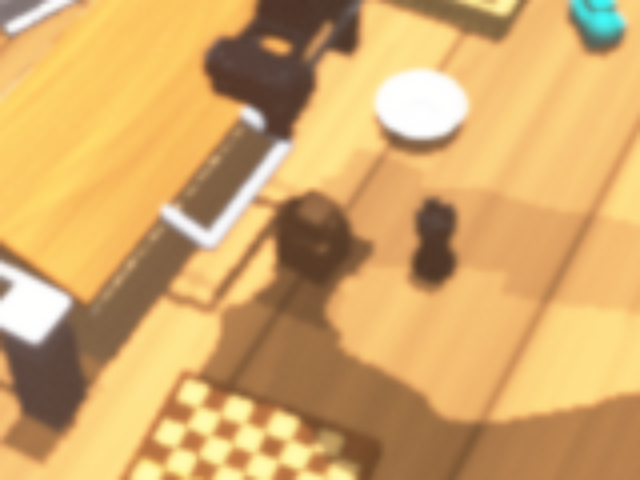

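The rock hasn't moved, at crop (315,235), and the gripper is above it. Descending and closing.

```bash
python3 -m pendant '[[[0,0,0],[-0.003,0.001,0.04],1],[[0,0,0],[-0.003,0.001,0.08],1],[[0,0,0],[-0.003,0.001,0.11],1],[[0,0,0],[-0.003,0.001,0.14],1],[[0,0,0],[-0.003,0.001,0.16],1],[[0,0,0],[-0.003,0.001,0.18],1],[[0,0,0],[-0.003,0.001,0.18],1],[[0,0,0],[-0.003,0.001,0.18],0.3],[[0,0,0],[-0.003,0.001,0.18],0.2],[[0,0,0],[-0.003,0.001,0.18],0.2]]' 25
python3 -m pendant '[[[0,0,0],[0,0,0],0.2],[[0,0,0],[0,0,0],0.2],[[0,0,0],[0,0,-0.02],0.2],[[0,0,0],[0,0,-0.05],0.2],[[0,0,0],[0,0,-0.08],0.2],[[0,0,0],[0,0,-0.1],0.2],[[0,0,0],[0,0,-0.1],0.2]]' 25
python3 - <<'E'
from h import *
go([.381,.339,.15],np.pi/2);go([.381,.339,.026+.019],np.pi/2)
E
```

```text
clock: 3.45
tool_pos: [0.4391, 0.1117, 0.0316]
eef_rot: [0.708, -0.706, -0.002, 0.004]
contact_force: [0.6, -0.7, 0.1]
opening: 0.751
clock: 4.15
tool_pos: [0.4404, 0.1136, 0.1328]
eef_rot: [0.708, -0.706, -0.002, 0.002]
contact_force: [0.0, -0.0, -2.5]
opening: 0.524
shift [-0.2256  0.0588 -0.017 ] turn [ 0.006 -0.001  0.003] q7 -2.344
shift [-0.2257  0.0582  0.088 ] turn [ 0.006 -0.001  0.003] q7 -2.344
```

```bash
python3 -m pendant '[[[0,0,-0.14],[-0.04,0.01,0],0.2],[[0,0,-0.28],[-0.08,0.02,0],0.2],[[0,0,-0.42],[-0.12,0.03,0],0.2],[[0,0,-0.56],[-0.16,0.04,0],0.2],[[0,0,-0.7],[-0.2,0.05,0],0.2],[[0,0,-0.7],[-0.225,0.058,0],0.2],[[0,0,-0.7],[-0.225,0.058,0],0.2],[[0,0,-0.7],[-0.225,0.058,0],0.2]]' 25
python3 - <<'E'
from h import *
go([.381,.339,.05]);print(r.get_state()['opening'],r.get_state()['contact_force'],r.get_state()['q'].round(2))
b=snap('side');cv2.imwrite('pics/s2.png',cv2.resize(b['image'][200:370,120:320],None,fx=3,fy=3)[:,:,::-1])
E
```

```text
clock: 4.95
tool_pos: [0.3793, 0.3374, 0.1292]
eef_rot: [0.908, -0.419, -0.004, 0.005]
contact_force: [0.4, -0.6, -2.9]
opening: 0.532
shift [ 0.0002 -0.0033  0.0792] turn None q7 -2.215
0.5321391576899324 [ 0.42105206 -0.60816539 -2.93231323] [-0.59  0.75 -0.37  2.    0.54  0.5  -2.21]
```

View pics/s2.png

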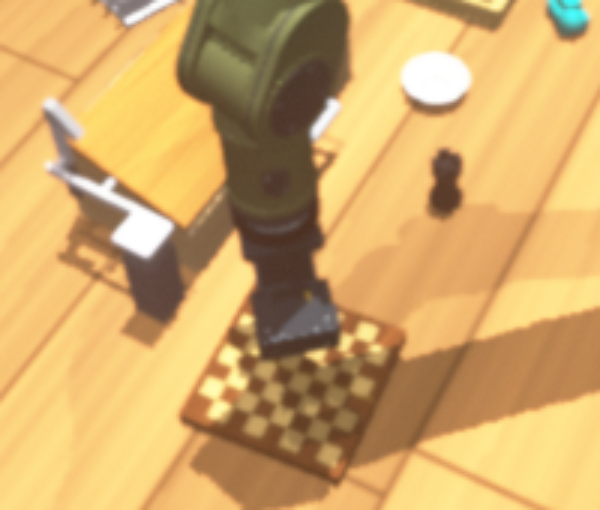

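The gripper with the rock is over the board, around crop (295,330). Lowering.

```bash
python3 -m pendant '[[[0,0,0],[0,-0.003,0.025],0.2],[[0,0,0],[0,-0.003,0.05],0.2],[[0,0,0],[0,-0.003,0.065],0.2],[[0,0,0],[0,-0.003,0.072],0.2],[[0,0,0],[0,-0.003,0.077],0.2],[[0,0,0],[0,-0.003,0.077],0.2],[[0,0,0],[0,-0.003,0.077],0.2]]'
python3 - <<'E'
from h import *
print(r.get_state()['tool_pos'],r.get_state()['contact_force'])
E
```

```text
clock: 5.7
tool_pos: [0.3821, 0.3398, 0.0539]
eef_rot: [0.908, -0.42, -0.004, 0.003]
contact_force: [-0.9, 0.9, -2.5]
opening: 0.53
[0.38214927 0.33979949 0.05394898] [-0.86511819  0.8516974  -2.47944844]
```

Not in contact yet, so a few mm lower, then open and retreat.

```bash
python3 -m pendant '[[[0,0,0],[0,0,0.003],0.2],[[0,0,0],[0,0,0.006],0.2],[[0,0,0],[0,0,0.006],0.2]]'
python3 -m pendant '[[[0,0,0],[0,0,0],0.7],[[0,0,0],[0,0,0],1],[[0,0,0],[0,0,0],1],[[0,0,0],[0,0,0],1],[[0,0,0],[0,0,0],1]]'
python3 -m pendant '[[[0,0,0],[0,0,-0.03],1],[[0,0,0],[0,0,-0.07],1],[[0,0,0],[0,0,-0.12],1],[[0,0,0],[0,0,-0.17],1],[[0,0,0],[0,0,-0.17],1]]'
python3 - <<'E'
from h import *
th=np.radians(10)
go([.488,.124,.2],0.0)
E
```

```text
clock: 6.0
tool_pos: [0.3828, 0.3407, 0.05]
eef_rot: [0.907, -0.42, -0.003, 0.002]
contact_force: [-0.8, -1.4, 20.3]
opening: 0.533
clock: 6.5
tool_pos: [0.3816, 0.3398, 0.0472]
eef_rot: [0.908, -0.42, -0.004, 0.004]
contact_force: [0.7, 0.0, -0.2]
opening: 0.957
clock: 7.0
tool_pos: [0.3855, 0.3435, 0.2231]
eef_rot: [0.908, -0.42, -0.002, -0.002]
contact_force: [0.8, 0.3, -0.7]
opening: 1.001
shift [0.2338 0.064  0.0216] turn [-0.004  0.004 -0.866] q7 -2.121
```

```bash
python3 -m pendant '[[[0,0,-0.866],[0.234,0.064,0.02],0.4],[[0,0,-0.866],[0.234,0.064,0.02],0.4],[[0,0,-0.866],[0.234,0.064,0.02],0.4],[[0,0,-0.866],[0.234,0.064,0.02],0.4],[[0,0,-0.866],[0.234,0.064,0.02],0.4],[[0,0,-0.866],[0.234,0.064,0.02],0.4],[[0,0,-0.866],[0.234,0.064,0.02],0.4],[[0,0,-0.866],[0.234,0.064,0.02],0.4],[[0,0,-0.866],[0.234,0.064,0.02],0.4]]'
python3 -m pendant '[[[0,0.1,0],[0,0,0],0.4],[[0,0.2,0],[0,0,0],0.4],[[0,0.2,0],[0,0,0],0.4]]'
python3 - <<'E'
from h import *
# grasp point 6mm above bar along tool: TCP = bar + 5mm along tool z
st=r.get_state();z=Ro.from_quat(st['eef_rot']).as_matrix()
print(z.round(3),st['q'].round(2))
a=snap('top');b=snap('side')
go(np.array([.490,.124,.07])+z[:,2]*.005)
# refine bar by bright pixels in top image
im=a['image'].astype(int);m=(im.min(2)>150)
for x in (162,168,186,195): print(x,np.where(m[180:200,x])[0]+180)
cv2.imwrite('pics/s3.png',cv2.resize(b['image'][180:370,120:330],None,fx=3,fy=3)[:,:,::-1])
E
```

```text
clock: 7.9
tool_pos: [0.4855, 0.122, 0.1972]
eef_rot: [1.0, 0.0, -0.005, 0.001]
contact_force: [0.3, 1.1, -0.4]
opening: 0.397
clock: 8.2
tool_pos: [0.4827, 0.1214, 0.1974]
eef_rot: [0.996, 0.003, 0.094, 0.003]
contact_force: [0.5, 0.3, -0.1]
opening: 0.401
[[ 0.982  0.006  0.188]
 [ 0.007 -1.    -0.005]
 [ 0.188  0.006 -0.982]] [-0.02  0.6  -0.57  2.15  0.98  0.49 -1.36]
shift [-0.0201 -0.0028  0.1311] turn None q7 -1.352
162 []
168 []
186 [192 193]
195 [192 193]
```

View pics/s3.png

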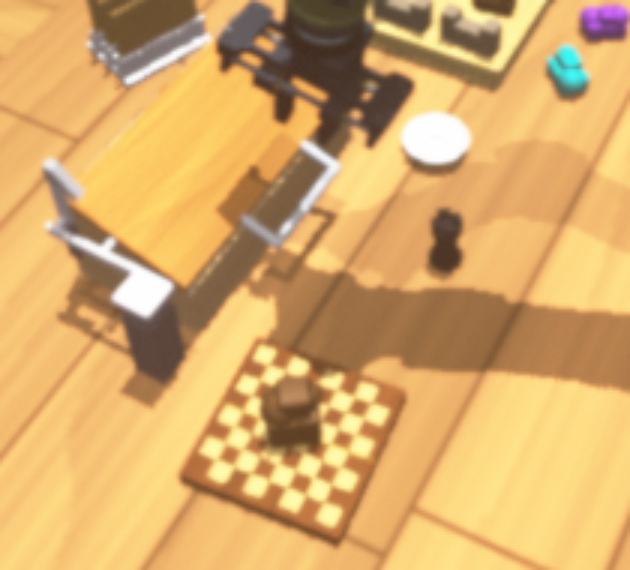

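The rock stands on the board, at crop (292,410), and the bar is under the jaws. Descending and pinching gently.

```bash
python3 -m pendant '[[[0,0,0],[-0.02,-0.002,0.03],0.4],[[0,0,0],[-0.02,-0.002,0.06],0.4],[[0,0,0],[-0.02,-0.002,0.09],0.4],[[0,0,0],[-0.02,-0.002,0.11],0.4],[[0,0,0],[-0.02,-0.002,0.125],0.4],[[0,0,0],[-0.02,-0.002,0.13],0.4],[[0,0,0],[-0.02,-0.002,0.13],0.4]]' 15
python3 -m pendant '[[[0,0,0],[0,0,0],0.1],[[0,0,0],[0,0,0],0.05],[[0,0,0],[0,0,0],0.05],[[0,0,0],[0,0,0],0.05],[[0,0,0],[0,0,0],0.05]]' 15
python3 - <<'E'
from h import *
print(r.get_state()['q'].round(2))
E
```

```text
clock: 9.0
tool_pos: [0.492, 0.1223, 0.0649]
eef_rot: [0.995, -0.001, 0.095, 0.001]
contact_force: [-0.5, -0.4, 0.7]
opening: 0.4
clock: 9.5
tool_pos: [0.4881, 0.1224, 0.0656]
eef_rot: [0.996, 0.001, 0.093, 0.001]
contact_force: [-6.1, -0.1, -1.5]
opening: 0.127
[-0.16  0.86 -0.36  2.22  1.79  0.35 -2.15]
```

```bash
python3 - <<'E'
from h import *
R=Ro.from_quat(r.get_state()['eef_rot']).as_matrix()
a=np.radians(np.array([-20,-14,-7,0,7,14,21,28,35,42,49,56,63,70,77,84,89,93.5]))
b=.205*np.c_[-np.cos(a),0*a,np.sin(a)]
d=(b-b[0])@R
for t,x in zip(np.degrees(a)+20,d.round(3)):print(t,x)
print((d-d[9])[10:].round(3))
E
```

```text
0.0 [0. 0. 0.]
6.0 [-0.002  0.    -0.021]
13.0 [-0.002  0.    -0.046]
20.0 [ 0.001  0.    -0.071]
27.0 [ 0.007  0.    -0.095]
34.0 [ 0.016  0.    -0.119]
41.0 [ 0.028  0.    -0.141]
48.0 [ 0.042  0.    -0.161]
55.0 [ 0.059  0.001 -0.18 ]
62.0 [ 0.078  0.001 -0.196]
69.0 [ 0.099  0.001 -0.21 ]
76.0 [ 0.121  0.001 -0.222]
83.0 [ 0.145  0.001 -0.23 ]
90.0 [ 0.169  0.001 -0.236]
97.0 [ 0.194  0.001 -0.238]
104.0 [ 0.219  0.001 -0.238]
109.0 [ 0.237  0.001 -0.235]
113.5 [ 0.252  0.001 -0.232]
[[ 0.021  0.    -0.014]
 [ 0.043  0.    -0.025]
 [ 0.067  0.    -0.034]
 [ 0.091  0.    -0.039]
 [ 0.116  0.    -0.042]
 [ 0.141  0.    -0.041]
 [ 0.159  0.    -0.039]
 [ 0.174  0.    -0.036]]
```

```bash
python3 -m pendant '[[[0,0,0],[-0.003,0,-0.021],0.05],[[0,0,0],[-0.003,0,-0.046],0.05],[[0,0,0],[0,0,-0.071],0.05],[[0,0,0],[0.006,0,-0.095],0.05],[[0,0,0],[0.015,0,-0.119],0.05],[[0,0,0],[0.027,0,-0.141],0.05],[[0,0,0],[0.041,0,-0.161],0.05],[[0,0,0],[0.058,0,-0.18],0.05],[[0,0,0],[0.077,0,-0.196],0.05],[[0,0,0],[0.077,0,-0.196],0.05]]' 25
python3 - <<'E'
from h import *
print(r.get_state()['q'].round(2),r.get_state()['contact_force'].round(1))
E
```

```text
clock: 10.5
tool_pos: [0.5298, 0.1212, 0.2745]
eef_rot: [0.995, -0.002, 0.095, 0.003]
contact_force: [-3.6, -1.0, -0.4]
opening: 0.129
[ 0.07  0.54 -0.65  1.93  0.66  0.7  -0.99] [-3.6 -1.  -0.4]
```

```bash
python3 -m pendant '[[[0,0,0],[0.021,0,-0.014],0.05],[[0,0,0],[0.043,0,-0.025],0.05],[[0,0,0],[0.067,0,-0.034],0.05],[[0,0,0],[0.091,0,-0.039],0.05],[[0,0,0],[0.116,0,-0.042],0.05],[[0,0,0],[0.141,0,-0.041],0.05],[[0,0,0],[0.159,0,-0.039],0.05],[[0,0,0],[0.174,0,-0.036],0.05],[[0,0,0],[0.174,0,-0.036],0.05],[[0,0,0],[0.174,0,-0.036],0.05]]' 25
```

```text
clock: 11.5
tool_pos: [0.6935, 0.1184, 0.3405]
eef_rot: [0.996, -0.002, 0.094, 0.005]
contact_force: [-1.2, -6.6, 1.8]
opening: 0.127
```

```bash
python3 -m pendant '[[[0,0,0],[0.003,0,0.001],0.05],[[0,0,0],[0.006,0,0.002],0.05],[[0,0,0],[0.006,0,0.002],0.05],[[0,0,0],[0.006,0,0.002],0.05]]' 25
python3 -m pendant '[[[0,0,0],[-0.006,0,-0.001],0.05],[[0,0,0],[-0.012,0,-0.002],0.05],[[0,0,0],[-0.018,0,-0.003],0.05],[[0,0,0],[-0.024,0,-0.003],0.05],[[0,0,0],[-0.024,0,-0.003],0.05],[[0,0,0],[-0.024,0,-0.003],0.05]]' 25
```

```text
clock: 11.9
tool_pos: [0.6995, 0.1183, 0.34]
eef_rot: [0.996, -0.002, 0.094, 0.006]
contact_force: [-1.4, -6.7, 1.8]
opening: 0.127
clock: 12.5
tool_pos: [0.6792, 0.1189, 0.3408]
eef_rot: [0.995, -0.002, 0.099, 0.004]
contact_force: [5.7, -6.1, 2.7]
opening: 0.129
```

The door is pulling back on the tool, so the stay appears locked. Opening and retreating straight up.

```bash
python3 -m pendant '[[[0,0,0],[0.003,0,0],0.05],[[0,0,0],[0.003,0,0],0.4],[[0,0,0],[0.003,0,0],0.4],[[0,0,0],[0.003,0,0],0.4]]'
python3 -m pendant '[[[0,0,0],[-0.005,0,-0.03],0.5],[[0,0,0],[-0.01,0,-0.06],0.5],[[0,0,0],[-0.015,0,-0.09],1],[[0,-0.1,0],[-0.03,0,-0.11],1],[[0,-0.2,0],[-0.06,0,-0.11],1],[[0,-0.2,0],[-0.1,0,-0.11],1],[[0,-0.2,0],[-0.15,0,-0.1],1],[[0,-0.2,0],[-0.18,0,-0.1],1]]'
python3 - <<'E'
from h import *
a=snap('top');b=snap('side');
go([.52,-.2,.25],np.pi/2);print(r.get_state()['q'].round(2))
print(proj(b,[.68,.124,.34]))
c=cv2.resize(b['image'][100:370,110:350],None,fx=2.2,fy=2.2);cv2.imwrite('pics/s4.png',c[:,:,::-1])
E
```

```text
clock: 12.9
tool_pos: [0.6779, 0.1241, 0.339]
eef_rot: [0.996, 0.001, 0.095, 0.001]
contact_force: [-0.1, 0.0, -0.6]
opening: 0.375
clock: 13.7
tool_pos: [0.4788, 0.1234, 0.4016]
eef_rot: [1.0, 0.001, -0.007, 0.002]
contact_force: [0.5, 0.9, 0.9]
opening: 0.994
shift [0.0426 0.3228 0.1541] turn [-0.006  0.016 -1.565] q7 -0.702
[ 0.18  0.43 -0.81  1.68  0.32  1.19 -0.7 ]
[162.2 166.7]
```

View pics/s4.png

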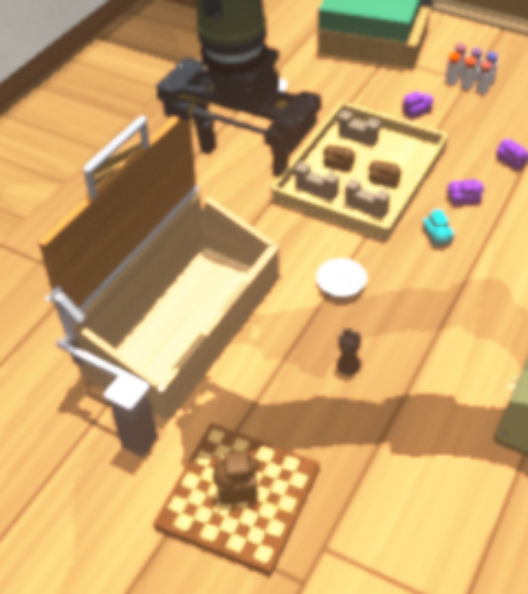

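The door is up and holding, the locker is empty, and the rock is on the board at crop (237,478). Going over the first wall, B.

```bash
python3 -m pendant '[[[0,0,-1.565],[0.084,0.372,0.2],0.5],[[0,0,-1.565],[0.084,0.372,0.2],0.5],[[0,0,-1.565],[0.084,0.372,0.2],0.5],[[0,0,-1.565],[0.084,0.372,0.2],0.5],[[0,0,-1.565],[0.084,0.372,0.2],0.5],[[0,0,-1.565],[0.084,0.372,0.2],0.5],[[0,0,-1.565],[0.084,0.372,0.2],0.5],[[0,0,-1.565],[0.084,0.372,0.2],0.5],[[0,0,-1.565],[0.084,0.372,0.2],0.5],[[0,0,-1.565],[0.084,0.372,0.2],0.5]]'
python3 -m pendant '[[[0,0,-0.12],[0,0,0],0.5],[[0,0,-0.24],[0,0,0],0.5],[[0,0,-0.24],[0,0,0],0.5]]'
python3 - <<'E'
from h import *
st=r.get_state();print(Ro.from_quat(st['eef_rot']).as_matrix().round(3))
go([.563,-.249,.02],np.pi/2)
E
```

```text
clock: 14.8
tool_pos: [0.5642, -0.2556, 0.1997]
eef_rot: [0.733, 0.68, -0.007, -0.003]
contact_force: [0.2, 0.1, 0.4]
opening: 0.502
clock: 15.1
tool_pos: [0.5657, -0.2496, 0.2031]
eef_rot: [0.645, 0.764, -0.004, -0.003]
contact_force: [-0.3, 0.8, 0.4]
opening: 0.5
[[-0.168  0.986 -0.009]
 [ 0.986  0.168 -0.002]
 [-0.    -0.01  -1.   ]]
shift [ 0.0011 -0.0008  0.1831] turn [-0.01   0.001  0.169] q7 1.316
```

```bash
python3 -m pendant '[[[-0.01,0,0.12],[0.001,-0.001,0.04],0.5],[[-0.01,0,0.169],[0.001,-0.001,0.08],0.5],[[-0.01,0,0.169],[0.001,-0.001,0.1],0.5],[[-0.01,0,0.169],[0.001,-0.001,0.1],0.5]]'
python3 - <<'E'
from h import *
go([.563,-.249,.02],np.pi/2)
b=snap('side');c=cv2.resize(b['image'][120:240,210:340],None,fx=4.5,fy=4.5,interpolation=cv2.INTER_CUBIC);cv2.imwrite('pics/s5.png',c[:,:,::-1])
for X in ([.563,-.249,.038],[.4656,-.2494,.038],[.5617,-.4226,.038]): print((proj(b,X)-[210,120])*4.5)
E
```

```text
clock: 15.5
tool_pos: [0.5614, -0.2489, 0.101]
eef_rot: [0.707, 0.707, -0.002, -0.001]
contact_force: [-1.1, 0.2, -0.5]
opening: 0.501
shift [-0.      0.002   0.0809] turn [-0.005  0.002  0.   ] q7 1.054
[196.65 274.5 ]
[297.  308.7]
[281.25 166.95]
```

View pics/s5.png

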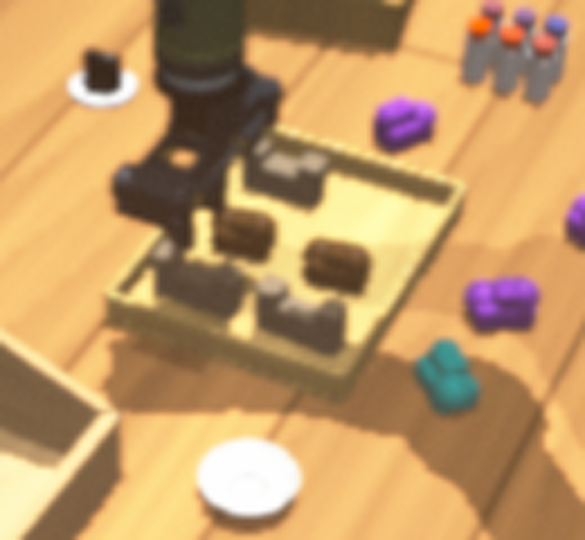

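The projected notch tops land on the walls: B at crop (197,275), C at (297,309), A at (281,167). Gripping B.

```bash
python3 -m pendant '[[[0,0,0],[0,0.001,0.03],0.5],[[0,0,0],[0,0.001,0.055],0.5],[[0,0,0],[0,0.001,0.07],0.5],[[0,0,0],[0,0.001,0.08],0.5],[[0,0,0],[0,0.001,0.08],0.5],[[0,0,0],[0,0.001,0.08],0.1],[[0,0,0],[0,0.001,0.08],0.1],[[0,0,0],[0,0.001,0.08],0.1],[[0,0,0],[0,0.001,0.08],0.1],[[0,0,0],[0,0.001,0.08],0.1]]' 25
python3 -m pendant '[[[0,0,0],[0,0,-0.03],0.1],[[0,0,0],[0,0,-0.07],0.1],[[0,0,0],[0,0,-0.11],0.1],[[0,0,0],[0,0,-0.15],0.1],[[0,0,0],[0,0,-0.19],0.1],[[0,0,0],[0,0,-0.2],0.1],[[0,0,0],[0,0,-0.2],0.1]]' 25
python3 - <<'E'
from h import *
go([.605,.178,.22],np.pi/2)
E
```

```text
clock: 16.55
tool_pos: [0.5647, -0.2493, 0.0247]
eef_rot: [0.707, 0.707, -0.0, 0.002]
contact_force: [-0.4, -1.2, 6.9]
opening: 0.267
clock: 17.25
tool_pos: [0.5645, -0.2486, 0.2251]
eef_rot: [0.707, 0.707, -0.0, 0.002]
contact_force: [-0.6, -0.4, -0.9]
opening: 0.27
shift [0.4266 0.0406 0.0038] turn [0.003 0.003 0.   ] q7 1.18
```

```bash
python3 -m pendant '[[[0,0,0],[0.04,0.004,0],0.1],[[0,0,0],[0.085,0.008,0],0.1],[[0,0,0],[0.13,0.012,0],0.1],[[0,0,0],[0.175,0.016,0],0.1],[[0,0,0],[0.22,0.02,0],0.1],[[0,0,0],[0.265,0.024,0],0.1],[[0,0,0],[0.31,0.028,0],0.1],[[0,0,0],[0.355,0.032,0],0.1],[[0,0,0],[0.4,0.036,0],0.1],[[0,0,0],[0.427,0.04,0],0.1]]'
python3 -m pendant '[[[0,0,0],[0,0,0],0.1],[[0,0,0],[0,0,0.04],0.1],[[0,0,0],[0,0,0.08],0.1],[[0,0,0],[0,0,0.1],0.1],[[0,0,0],[0,0,0.1],0.1]]'
python3 - <<'E'
from h import *
go([.605,.178,.028],np.pi/2)
a=snap('top');b=snap('side')
c=np.hstack([cv2.resize(x,(400,400),interpolation=cv2.INTER_CUBIC) for x in (a['image'][105:205,90:250][:, :],b['image'][150:320,110:260])])
cv2.imwrite('pics/s6.png',c[:,:,::-1])
E
```

```text
clock: 18.25
tool_pos: [0.6019, 0.1822, 0.2204]
eef_rot: [0.705, 0.709, -0.002, -0.001]
contact_force: [-0.3, 0.2, -1.5]
opening: 0.272
clock: 18.75
tool_pos: [0.6016, 0.1755, 0.1184]
eef_rot: [0.707, 0.707, -0.005, -0.0]
contact_force: [0.1, 0.5, -1.0]
opening: 0.269
shift [0.0031 0.004  0.0904] turn [-0.007  0.007 -0.   ] q7 0.43
```

View pics/s6.png

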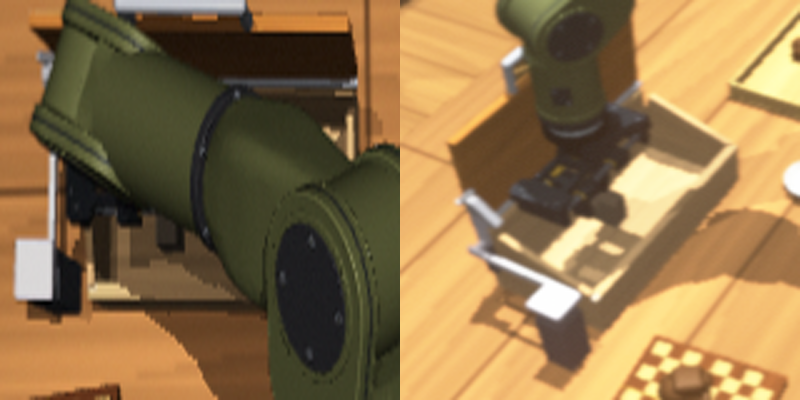

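The gripper is inside the side walls and clear of the door. Lowering slowly, nudged 3 mm away from the left wall.

```bash
python3 -m pendant '[[[0,0,0],[-0.003,0,0.025],0.1],[[0,0,0],[-0.003,0,0.05],0.1],[[0,0,0],[-0.003,0,0.065],0.1],[[0,0,0],[-0.003,0,0.075],0.1],[[0,0,0],[-0.003,0,0.082],0.1],[[0,0,0],[-0.003,0,0.086],0.1],[[0,0,0],[-0.003,0,0.086],0.1]]'
```

```text
clock: 19.55
tool_pos: [0.604, 0.1752, 0.0369]
eef_rot: [0.707, 0.707, -0.001, 0.001]
contact_force: [-0.0, 0.7, 0.2]
opening: 0.268
```

```bash
python3 -m pendant '[[[0,0,0],[0,0,0.004],0.1],[[0,0,0],[0,0,0.007],0.1],[[0,0,0],[0,0,0.008],0.1],[[0,0,0],[0,0,0.008],0.1]]'
python3 -m pendant '[[[0,0,0],[0,0,0],0.3],[[0,0,0],[0,0,0],0.4],[[0,0,0],[0,0,0],0.45],[[0,0,0],[0,0,-0.02],0.45],[[0,0,0],[0,0,-0.06],0.45],[[0,0,0],[0,0,-0.1],0.45],[[0,0,0],[0,0,-0.14],0.45],[[0,0,0],[0,0,-0.18],0.45],[[0,0,0],[0,0,-0.18],0.45]]'
python3 - <<'E'
from h import *
go([.4656,-.249,.2],np.pi/2)
E
```

```text
clock: 19.95
tool_pos: [0.6038, 0.1749, 0.0286]
eef_rot: [0.707, 0.707, -0.001, 0.001]
contact_force: [-0.6, -0.5, -1.1]
opening: 0.271
clock: 20.85
tool_pos: [0.6059, 0.1784, 0.2164]
eef_rot: [0.707, 0.707, 0.005, 0.002]
contact_force: [0.9, 0.2, 0.6]
opening: 0.449
shift [-0.4274 -0.1407  0.0133] turn [ 0.01  -0.004  0.001] q7 0.52
```

```bash
python3 -m pendant '[[[0,0,0],[-0.427,-0.14,0.01],0.5],[[0,0,0],[-0.427,-0.14,0.01],0.5],[[0,0,0],[-0.427,-0.14,0.01],0.5],[[0,0,0],[-0.427,-0.14,0.01],0.5],[[0,0,0],[-0.427,-0.14,0.01],0.5],[[0,0,0],[-0.427,-0.14,0.01],0.5],[[0,0,0],[-0.427,-0.14,0.01],0.5],[[0,0,0],[-0.427,-0.14,0.01],0.5],[[0,0,0],[-0.427,-0.14,0.01],0.5],[[0,0,0],[-0.427,-0.14,0.01],0.5]]'
python3 -m pendant '[[[0,0,0],[-0.427,-0.14,0.01],0.5],[[0,0,0],[0,0,0.04],0.5],[[0,0,0],[0,0,0.08],0.5],[[0,0,0],[0,0,0.1],0.5],[[0,0,0],[0,0,0.1],0.5]]' >/dev/null & wait
python3 - <<'E'
from h import *
go([.466,-.249,.025],np.pi/2);print(r.get_state()['tool_pos'])
E
```

```text
clock: 21.85
tool_pos: [0.4596, -0.2599, 0.1984]
eef_rot: [0.712, 0.703, -0.004, 0.001]
contact_force: [0.3, 0.1, -0.2]
opening: 0.501
shift [0.002  0.0041 0.0727] turn [-0.004  0.001  0.002] q7 0.936
[ 0.46220445 -0.25092513  0.09767997]
```

(My second call opened with a stray row; it only wandered 5 cm sideways at 0.2 m height and came back.) Gripping wall C.

```bash
python3 -m pendant '[[[0,0,0],[0.002,0.003,0.025],0.5],[[0,0,0],[0.002,0.003,0.05],0.5],[[0,0,0],[0.002,0.003,0.065],0.5],[[0,0,0],[0.002,0.003,0.073],0.5],[[0,0,0],[0.002,0.003,0.073],0.5],[[0,0,0],[0.002,0.003,0.073],0.1],[[0,0,0],[0.002,0.003,0.073],0.1],[[0,0,0],[0.002,0.003,0.073],0.1],[[0,0,0],[0.002,0.003,0.073],0.1],[[0,0,0],[0.002,0.003,0.073],0.1]]' 25
python3 -m pendant '[[[0,0,0],[0,0,-0.03],0.1],[[0,0,0],[0,0,-0.07],0.1],[[0,0,0],[0,0,-0.11],0.1],[[0,0,0],[0,0,-0.15],0.1],[[0,0,0],[0,0,-0.19],0.1],[[0,0,0],[0,0,-0.2],0.1],[[0,0,0],[0,0,-0.2],0.1]]' 25
python3 - <<'E'
from h import *
go([.604,.122,.22],np.pi/2)
E
```

```text
clock: 23.35
tool_pos: [0.4675, -0.2503, 0.0276]
eef_rot: [0.707, 0.707, -0.001, 0.002]
contact_force: [-0.8, -0.9, 6.0]
opening: 0.273
clock: 24.05
tool_pos: [0.4674, -0.2498, 0.2278]
eef_rot: [0.707, 0.707, -0.0, 0.002]
contact_force: [-0.4, 0.5, -1.7]
opening: 0.276
shift [0.3719 0.1365 0.0068] turn [ 0.003  0.004 -0.   ] q7 1.143
```

```bash
python3 -m pendant '[[[0,0,0],[0.037,0.014,0],0.1],[[0,0,0],[0.08,0.03,0],0.1],[[0,0,0],[0.12,0.044,0],0.1],[[0,0,0],[0.16,0.058,0],0.1],[[0,0,0],[0.2,0.073,0],0.1],[[0,0,0],[0.245,0.09,0],0.1],[[0,0,0],[0.29,0.106,0],0.1],[[0,0,0],[0.33,0.12,0],0.1],[[0,0,0],[0.372,0.136,0],0.1],[[0,0,0],[0.372,0.136,0],0.1]]'
python3 -m pendant '[[[0,0,0],[0,0,0.04],0.1],[[0,0,0],[0,0,0.08],0.1],[[0,0,0],[0,0,0.12],0.1],[[0,0,0],[0,0,0.12],0.1]]'
python3 - <<'E'
from h import *
go([.604,.122,.03],np.pi/2)
a=snap('top');b=snap('side')
E
```

```text
clock: 25.05
tool_pos: [0.602, 0.1304, 0.2241]
eef_rot: [0.704, 0.71, 0.001, -0.002]
contact_force: [-0.9, 0.0, -0.4]
opening: 0.273
clock: 25.45
tool_pos: [0.5981, 0.1186, 0.0985]
eef_rot: [0.707, 0.707, -0.007, -0.001]
contact_force: [-0.2, -0.3, -1.0]
opening: 0.275
shift [0.004  0.0067 0.0684] turn [-0.012  0.009  0.001] q7 0.479
```

```bash
python3 -m pendant '[[[0,0,0],[0,0.003,0.025],0.1],[[0,0,0],[0,0.003,0.04],0.1],[[0,0,0],[0,0.003,0.05],0.1],[[0,0,0],[0,0.003,0.057],0.1],[[0,0,0],[0,0.003,0.062],0.1],[[0,0,0],[0,0.003,0.066],0.1],[[0,0,0],[0,0.003,0.066],0.1]]'
python3 - <<'E'
from h import *
go([.604,.122,.03],np.pi/2)
E
```

```text
clock: 26.25
tool_pos: [0.6057, 0.122, 0.0397]
eef_rot: [0.707, 0.707, -0.001, 0.001]
contact_force: [-0.2, -0.2, -1.2]
opening: 0.271
shift [ 0.0001 -0.0017  0.0097] turn [0.    0.002 0.   ] q7 0.419
```

```bash
python3 -m pendant '[[[0,0,0],[0,0,0.004],0.1],[[0,0,0],[0,0,0.007],0.1],[[0,0,0],[0,0,0.009],0.1],[[0,0,0],[0,0,0.009],0.1]]'
python3 -m pendant '[[[0,0,0],[0,0,0],0.3],[[0,0,0],[0,0,0],0.4],[[0,0,0],[0,0,0],0.42],[[0,0,0],[0,0,-0.02],0.42],[[0,0,0],[0,0,-0.06],0.42],[[0,0,0],[0,0,-0.1],0.42],[[0,0,0],[0,0,-0.14],0.42],[[0,0,0],[0,0,-0.18],0.42],[[0,0,0],[0,0,-0.18],0.42]]'
python3 - <<'E'
from h import *
go([.562,-.423,.2],np.pi/2)
E
```

```text
clock: 26.65
tool_pos: [0.6057, 0.1219, 0.0305]
eef_rot: [0.707, 0.707, -0.001, 0.001]
contact_force: [0.5, -0.1, -0.7]
opening: 0.271
clock: 27.55
tool_pos: [0.6083, 0.1248, 0.2169]
eef_rot: [0.707, 0.707, 0.004, 0.003]
contact_force: [0.1, -0.6, 0.9]
opening: 0.417
shift [-0.5479 -0.0465  0.0152] turn [ 0.01  -0.002  0.   ] q7 0.597
```

```bash
python3 -m pendant '[[[0,0,0],[-0.25,-0.021,0.01],0.5],[[0,0,0],[-0.25,-0.021,0.01],0.5],[[0,0,0],[-0.25,-0.021,0.01],0.5],[[0,0,0],[-0.25,-0.021,0.01],0.5],[[0,0,0],[-0.25,-0.021,0.01],0.5],[[0,0,0],[-0.548,-0.046,0.01],0.5],[[0,0,0],[-0.548,-0.046,0.01],0.5],[[0,0,0],[-0.548,-0.046,0.01],0.5],[[0,0,0],[-0.548,-0.046,0.01],0.5],[[0,0,0],[-0.548,-0.046,0.01],0.5]]'
python3 - <<'E'
from h import *
a=snap('top');im=a['image'];hsv=cv2.cvtColor(im,cv2.COLOR_RGB2HSV)
go([.562,-.423,.1],np.pi/2)
c=np.vstack([cv2.resize(im[110:225,90:390],(780,300),interpolation=cv2.INTER_CUBIC),cv2.resize(snap('side')['image'][130:330,110:370],(780,300)[::1])]);cv2.imwrite('pics/s7.png',c[:,:,::-1])
E
```

```text
clock: 28.55
tool_pos: [0.5631, -0.3779, 0.2012]
eef_rot: [0.707, 0.707, -0.001, 0.001]
contact_force: [0.5, -0.2, 1.1]
opening: 0.497
shift [-0.0317  0.0026  0.1002] turn [-0.003  0.011 -0.014] q7 1.449
```

View pics/s7.png

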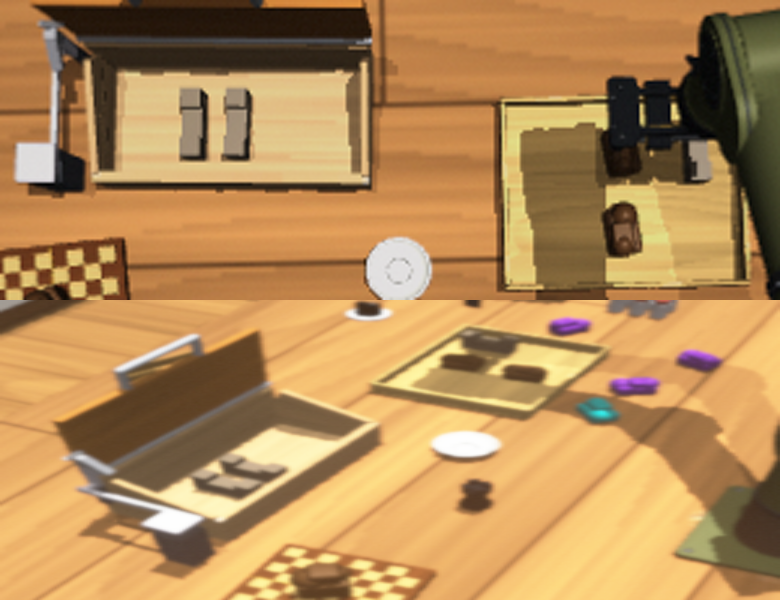

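Walls B and C stand in the locker at crop (193,125) and (237,125), the door is still up and the rock is still on the board. Now wall A.

```bash
python3 -m pendant '[[[0,0,0],[-0.032,0.002,0.02],0.5],[[0,0,0],[-0.032,0.002,0.05],0.5],[[0,0,0],[-0.032,0.002,0.1],0.5],[[0,0,0],[-0.032,0.002,0.1],0.5],[[0,0,0],[-0.032,0.002,0.1],0.5]]'
python3 - <<'E'
from h import *
go([.562,-.423,.025],np.pi/2)
E
```

```text
clock: 29.15
tool_pos: [0.566, -0.4069, 0.1017]
eef_rot: [0.707, 0.708, -0.001, -0.0]
contact_force: [0.9, -1.2, 0.2]
opening: 0.501
shift [-0.016  -0.0039  0.0768] turn [-0.001  0.001  0.001] q7 1.441
```

```bash
python3 -m pendant '[[[0,0,0],[-0.016,-0.003,0.02],0.5],[[0,0,0],[-0.016,-0.003,0.045],0.5],[[0,0,0],[-0.016,-0.003,0.065],0.5],[[0,0,0],[-0.016,-0.003,0.075],0.5],[[0,0,0],[-0.016,-0.003,0.075],0.5],[[0,0,0],[-0.016,-0.003,0.075],0.1],[[0,0,0],[-0.016,-0.003,0.075],0.1],[[0,0,0],[-0.016,-0.003,0.075],0.1],[[0,0,0],[-0.016,-0.003,0.075],0.1],[[0,0,0],[-0.016,-0.003,0.075],0.1]]' 25
python3 -m pendant '[[[0,0,0],[0,0,-0.03],0.1],[[0,0,0],[0,0,-0.07],0.1],[[0,0,0],[0,0,-0.11],0.1],[[0,0,0],[0,0,-0.15],0.1],[[0,0,0],[0,0,-0.19],0.1],[[0,0,0],[0,0,-0.2],0.1],[[0,0,0],[0,0,-0.2],0.1]]' 25
python3 - <<'E'
from h import *
go([.604,.069,.22],np.pi/2)
E
```

```text
clock: 30.15
tool_pos: [0.564, -0.4245, 0.0284]
eef_rot: [0.707, 0.707, -0.0, 0.002]
contact_force: [-1.1, -0.4, 5.8]
opening: 0.268
clock: 30.85
tool_pos: [0.5637, -0.4237, 0.2286]
eef_rot: [0.707, 0.707, -0.0, 0.002]
contact_force: [0.7, 0.0, -1.0]
opening: 0.266
shift [0.4927 0.0404 0.0068] turn [0.002 0.004 0.   ] q7 1.563
```

```bash
python3 -m pendant '[[[0,0,0],[0.045,0.004,0],0.1],[[0,0,0],[0.095,0.008,0],0.1],[[0,0,0],[0.145,0.012,0],0.1],[[0,0,0],[0.195,0.016,0],0.1],[[0,0,0],[0.245,0.02,0],0.1],[[0,0,0],[0.295,0.024,0],0.1],[[0,0,0],[0.345,0.028,0],0.1],[[0,0,0],[0.395,0.032,0],0.1],[[0,0,0],[0.44,0.036,0],0.1],[[0,0,0],[0.48,0.04,0],0.1]]'
python3 -m pendant '[[[0,0,0],[0.015,0,0],0.1],[[0,0,0],[0.015,0,0.03],0.1],[[0,0,0],[0.015,0,0.07],0.1],[[0,0,0],[0.015,0,0.11],0.1],[[0,0,0],[0.015,0,0.11],0.1],[[0,0,0],[0.015,0,0.11],0.1]]'
python3 - <<'E'
from h import *
go([.604,.072,.03],np.pi/2)
E
```

```text
clock: 31.85
tool_pos: [0.6015, 0.0585, 0.2234]
eef_rot: [0.706, 0.708, -0.002, -0.0]
contact_force: [0.3, 0.7, -1.4]
opening: 0.272
clock: 32.45
tool_pos: [0.6022, 0.0703, 0.115]
eef_rot: [0.707, 0.707, -0.002, 0.0]
contact_force: [0.2, 0.0, -0.8]
opening: 0.27
shift [0.0019 0.002  0.085 ] turn [-0.003  0.003 -0.   ] q7 0.56
```

```bash
python3 -m pendant '[[[0,0,0],[0.001,0,0.025],0.1],[[0,0,0],[0.001,0,0.05],0.1],[[0,0,0],[0.001,0,0.065],0.1],[[0,0,0],[0.001,0,0.073],0.1],[[0,0,0],[0.001,0,0.078],0.1],[[0,0,0],[0.001,0,0.082],0.1],[[0,0,0],[0.001,0,0.084],0.1],[[0,0,0],[0.001,0,0.084],0.1],[[0,0,0],[0.001,0,0.084],0.1]]'
python3 - <<'E'
from h import *
go([.604,.072,.03],np.pi/2)
E
```

```text
clock: 33.35
tool_pos: [0.6033, 0.0721, 0.0324]
eef_rot: [0.707, 0.707, -0.0, 0.001]
contact_force: [-0.4, -0.0, -1.5]
opening: 0.268
shift [-0.0001  0.0007  0.0024] turn [0.001 0.002 0.   ] q7 0.465
```

```bash
python3 -m pendant '[[[0,0,0],[0,0,0.001],0.3],[[0,0,0],[0,0,0.001],0.36],[[0,0,0],[0,0,0.001],0.36],[[0,0,0],[0,0,-0.02],0.36],[[0,0,0],[0,0,-0.06],0.36],[[0,0,0],[0,0,-0.1],0.36],[[0,0,0],[0,0,-0.15],0.36],[[0,0,0],[0,-0.03,-0.2],0.3],[[0,0,0],[0,-0.08,-0.24],0],[[0,0,0],[0,-0.1,-0.24],0]]'
python3 - <<'E'
from h import *
go([.5,.34,.27],0)
a=snap('top');im=a['image']
b=snap('side')
c=np.vstack([cv2.resize(im[110:225,90:390],(780,300),interpolation=cv2.INTER_CUBIC),cv2.resize(b['image'][180:360,110:344],(390,300))[:, :].repeat(2,1)]);cv2.imwrite('pics/s8.png',c[:,:,::-1])
E
```

```text
clock: 34.35
tool_pos: [0.5027, 0.0738, 0.275]
eef_rot: [0.707, 0.707, 0.002, 0.002]
contact_force: [-0.3, -0.2, -0.0]
opening: 0.145
shift [ 0.2662 -0.0027  0.0047] turn [ 0.003  0.005 -1.57 ] q7 0.594
```

View pics/s8.png

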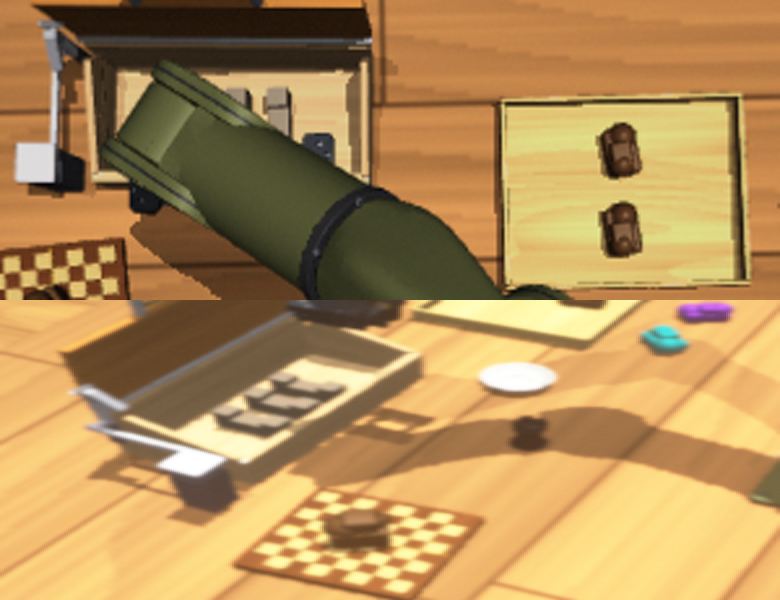

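All three walls are in the locker, only the two outcrops remain in the crate, and the rock is on the board. Moving to beside the release pad with fingers shut and jaws along x.

```bash
python3 -m pendant '[[[0,0,1.57],[0.267,0.04,0.01],0],[[0,0,1.57],[0.267,0.04,0.01],0],[[0,0,1.57],[0.267,0.04,0.01],0],[[0,0,1.57],[0.267,0.04,0.01],0],[[0,0,1.57],[0.267,0.04,0.01],0],[[0,0,1.57],[0.267,0.04,0.01],0],[[0,0,1.57],[0.267,0.04,0.01],0],[[0,0,1.57],[0.267,0.04,0.01],0],[[0,0,1.57],[0.267,0.04,0.01],0],[[0,0,1.57],[0.267,0.04,0.01],0]]'
python3 - <<'E'
from h import *
go([.546,.334,.15],0)
b=snap('side');c=cv2.resize(b['image'][120:360,80:340],None,fx=2.4,fy=2.4);cv2.imwrite('pics/s9.png',c[:,:,::-1])
print((proj(b,[.546,.326,.13])-[80,120])*2.4, r.get_state()['q'].round(2))
E
```

```text
clock: 35.45
tool_pos: [0.5433, 0.3396, 0.2605]
eef_rot: [0.999, 0.033, -0.0, 0.002]
contact_force: [0.2, -1.1, -0.4]
opening: 0.002
shift [0.0023 0.0054 0.1105] turn [0.003 0.    0.065] q7 -0.947
[213.6  372.96] [-0.33  0.74 -0.58  1.48  0.44  1.05 -0.95]
```

View pics/s9.png

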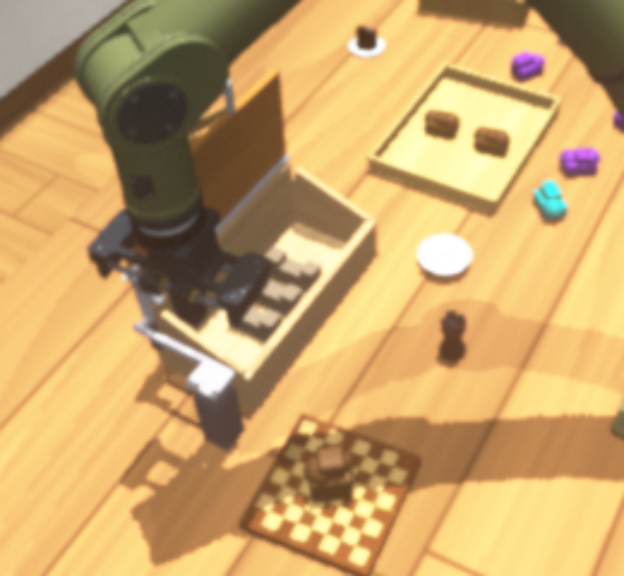

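The pad in the picture matches its projection, crop (213,373). Approaching, then pressing.

```bash
python3 -m pendant '[[[0,0,0.065],[0.002,0.004,0.03],0],[[0,0,0.065],[0.002,0.004,0.06],0],[[0,0,0.065],[0.002,0.004,0.085],0],[[0,0,0.065],[0.002,0.004,0.1],0],[[0,0,0.065],[0.002,0.004,0.105],0],[[0,0,0.065],[0.002,0.004,0.105],0]]'
python3 -m pendant '[[[0,0,0],[0,0,0.005],0],[[0,0,0],[0,0,0.01],0],[[0,0,0],[0,0,0.015],0],[[0,0,0],[0,0,0.018],0],[[0,0,0],[0,0,0.018],0]]'
python3 - <<'E'
from h import *
go([.546,.334,.124],0)
E
```

```text
clock: 36.1
tool_pos: [0.5453, 0.3355, 0.156]
eef_rot: [1.0, 0.004, -0.0, 0.001]
contact_force: [-0.6, -0.5, -0.7]
opening: 0.003
clock: 36.6
tool_pos: [0.5452, 0.3352, 0.1381]
eef_rot: [1.0, 0.003, 0.0, 0.001]
contact_force: [-0.0, -0.3, -1.1]
opening: 0.005
shift [0.0008 0.0012 0.0141] turn [ 0.002 -0.     0.006] q7 -1.078
```

```bash
python3 -m pendant '[[[0,0,0],[0,0,0.005],0],[[0,0,0],[0,0,0.01],0],[[0,0,0],[0,0,0.013],0],[[0,0,0],[0,0,0.013],0]]'
python3 - <<'E'
from h import *
b=snap('side');c=cv2.resize(b['image'][120:360,80:340],None,fx=2.2,fy=2.2);cv2.imwrite('pics/s10.png',c[:,:,::-1])
print(r.get_state()['contact_force'],r.get_state()['tool_pos'])
def bar(th):
    al=th-np.radians(20);return [.68-.205*np.cos(al),.094,.137+.205*np.sin(al)]
for th in (1.9,1.7,1.5,1.2): print(th,proj(b,bar(th)),(proj(b,bar(th))-[80,120])*2.2)
E
```

```text
clock: 37.0
tool_pos: [0.5454, 0.3355, 0.1253]
eef_rot: [1.0, 0.003, 0.0, 0.001]
contact_force: [0.4, -1.5, 4.8]
opening: 0.01
[-0.09711668 -1.0319225   5.46827989] [0.54543631 0.33544652 0.12545473]
1.9 [169.1 161. ] [196.02  90.2 ]
1.7 [180.4 166.1] [220.88 101.42]
1.5 [191.7 173.2] [245.74 117.04]
1.2 [207.2 186.8] [279.84 146.96]
```

View pics/s10.png

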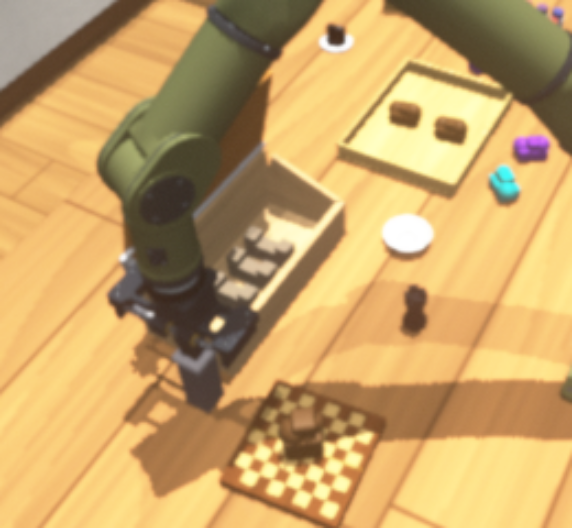

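The pad is down (about 5 N), though the arm hides the handle. Holding a bit longer for the door to sink, then lifting away upwards and to the left.

```bash
python3 -m pendant '[[[0,0,0],[0,0,0],0],[[0,0,0],[0,0,0],0],[[0,0,0],[0,0,0],0],[[0,0,0],[0,0,0],0],[[0,0,0],[0,0,0],0]]'
python3 - <<'E'
from h import *
a=snap('top');b=snap('side')
c=np.hstack([cv2.resize(a['image'][80:210,80:270],(400,274)),cv2.resize(b['image'][120:300,80:340],(396,274))]);cv2.imwrite('pics/s11.png',c[:,:,::-1])
E
```

```text
clock: 37.55
tool_pos: [0.5454, 0.3354, 0.1255]
eef_rot: [1.0, 0.003, 0.0, 0.001]
contact_force: [0.7, -0.2, 4.9]
opening: 0.002
```

View pics/s11.png

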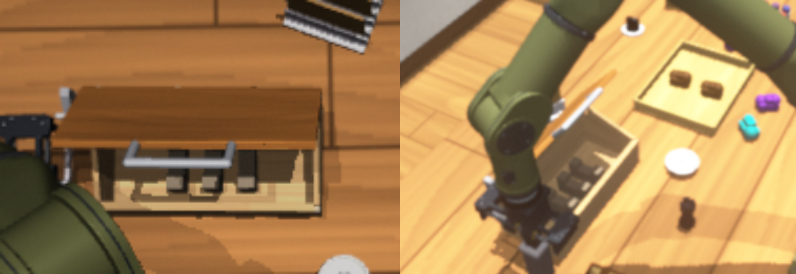

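The door is about a third to half way down, with its handle at crop (180,160). Moving up and left, away from it.

```bash
python3 -m pendant '[[[0,0,0],[0,-0.02,-0.03],0],[[0,0,0],[0,-0.05,-0.06],0],[[0,0,0],[0,-0.07,-0.09],0],[[0,0,0],[-0.03,-0.07,-0.12],0],[[0,0,0],[-0.06,-0.07,-0.15],0],[[0,0,0],[-0.1,-0.07,-0.18],0],[[0,0,0],[-0.1,-0.07,-0.2],0],[[0,0,0],[-0.1,-0.07,-0.2],0],[[0,0,0],[-0.1,-0.07,-0.2],0],[[0,0,0],[-0.1,-0.07,-0.2],0]]'
python3 -m pendant '[[[0,0,0],[0,0,0],0],[[0,0,0],[0,0,0],0],[[0,0,0],[0,0,0],0],[[0,0,0],[0,0,0],0],[[0,0,0],[0,0,0],0],[[0,0,0],[0,0,0],0],[[0,0,0],[0,0,0],0],[[0,0,0],[0,0,0],0],[[0,0,0],[0,0,0],0],[[0,0,0],[0,0,0],0]]'
python3 -m pendant '[[[0,0,0],[0,0,0],0],[[0,0,0],[0,0,0],0],[[0,0,0],[0,0,0],0],[[0,0,0],[0,0,0],0],[[0,0,0],[0,0,0],0],[[0,0,0],[0,0,0],0],[[0,0,0],[0,0,0],0],[[0,0,0],[0,0,0],0],[[0,0,0],[0,0,0],0],[[0,0,0],[0,0,0],0]]'
python3 - <<'E'
from h import *
a=snap('top');b=snap('side')
c=np.vstack([cv2.resize(a['image'][100:265,70:390],(640,330)),cv2.resize(b['image'][130:365,120:340],(281,270),interpolation=cv2.INTER_AREA).repeat(1,1) if 0 else cv2.resize(b['image'][180:365,110:549-37],(640,270))]);cv2.imwrite('pics/s12.png',c[:,:,::-1])
im=a['image'].astype(int);m=im.min(2)>150
for x in (165,175,185,195): print(x,np.where(m[180:200,x])[0]+180)
E
```

```text
clock: 38.65
tool_pos: [0.4452, 0.4039, 0.3231]
eef_rot: [1.0, 0.002, -0.001, 0.003]
contact_force: [-0.4, -0.8, 0.7]
opening: 0.002
clock: 39.65
tool_pos: [0.4447, 0.4051, 0.3252]
eef_rot: [1.0, 0.003, 0.0, 0.001]
contact_force: [-0.8, -0.3, -0.2]
opening: 0.001
clock: 40.65
tool_pos: [0.4447, 0.4051, 0.3251]
eef_rot: [1.0, 0.003, 0.0, 0.001]
contact_force: [-0.2, -0.2, 1.0]
opening: 0.002
165 [192 193]
175 [192 193]
185 [192 193]
195 [192 193]
```

View pics/s12.png

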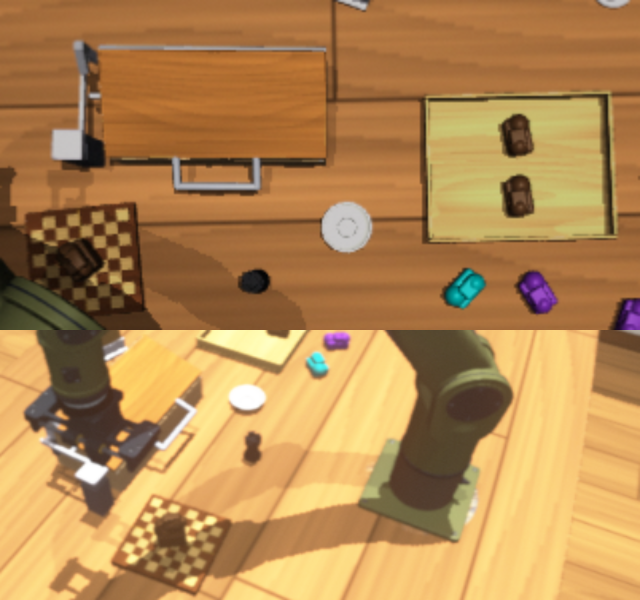

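The door is shut, with the bar back at rows 192–193 as at the start. The rock is on the board at crop (80,258), both outcrops are in the crate, the dish hasn't moved and the arm is clear. Handing in.

```bash
python3 -c "
from plant import r
print(r.finish_job())"
```

```text
the job is handed in; nothing more can be done
None
```

I finished the task and handed it in at about 41 s; the hand-in gave no verdict.

**What I did**
- I set the rock outcrop on the chessboard, then raised the door by its handle until the stay locked.
- I put the three wall sections from the crate into the locker, side by side and upright.
- I pressed the release pad until the door was well on its way down, then moved the arm clear and let the door sink shut on its damper.

**What the last checks showed**
- **Door:** shut. The handle bar is on the same image rows (192–193) as at the start.
- **Walls:** all three were in the locker in the last picture before I released the door. I couldn't check them after it shut.
- **Rock:** standing on the chessboard, turned roughly 40° from its first heading because of the wrist joint's range.
- **Crate and dish:** only the two outcrops are left in the crate, and the dish has not moved.
- **Arm:** clear of everything, with the fingertips about 0.3 m above the table.

**Irregularities**
- One move started with a stray row that shifted the arm about 5 cm sideways at 0.2 m height; it touched nothing.
- Contact force was about 20 N when I set the rock down. It was 7 N or less in my other readings, which I took at the end of each move.
- No check failed. I saw no grip slip, and the rock was where I left it in every later picture.

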